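# Seat the keyed sprocket on the gearbox shaft

## Task

Put the keyed sprocket, boss upward, over the upright gearbox shaft, turn it while pressing only lightly until its tab drops into the shaft's keyway, slide it fully home on the shoulder and let go. Never force it down or sideways against the gearbox, and leave the plain sprocket and everything else on the bench where it is.

Things in the scene. Friction and masses are not known exactly. Their poses are not given: they have to be found in the camera images.
- sprocket: the keyed sprocket, plain steel, about 0.42 kg: toothed disc 8 mm thick, 84 mm across, with a smooth round boss 42 mm in diameter on it, 40 mm tall over all. A 30.4 mm bore runs right through, its lower mouth widened to 35 mm. Lies boss up at the start. Origin: centre of the underside; z up the bore; the tab is on its own +x side, which at the start points within 60 degrees of world +x
- grip (a point): on the keyed sprocket's axis, 31 mm above its underside: the middle of the height where the round boss can be gripped from above, at any yaw (the boss is clear of the disc from 8 to 40 mm). Axes as the sprocket
- tab (a point): the sprocket's one tab, middle of its inner end: a square bar 7 mm wide standing in from the bore wall to 10 mm from the axis, from 20 to 36 mm above the underside, seen from above in the bore. Axes as the sprocket
- gearbox: the aluminium gearbox case, fixed: a block 170 x 150 mm, 54 mm high (bolt heads to 60), with a round bulge on its own -y side (to 137 mm from the shaft axis, 56 mm high) and a 60 mm round bearing boss under the shaft. Origin: on the bench under the axis of the steel shaft that stands upright from it, locked in gear (it does not turn); z up
- seat (a point): the middle of the shaft's shoulder (38 mm in diameter), on the shaft axis, 74 mm above the bench: where the centre of the sprocket's underside must end. Axes as the gearbox. Above it the shaft has a 28 mm diameter keyed seat 36 mm high, then a 16 mm threaded end up to 52.5 mm above the shoulder
- seat_top (a point): on the shaft axis, at the flat top of the 28 mm keyed seat, 36 mm above the shoulder. A keyway 8.6 mm wide, in to 8.8 mm from the axis, runs from here down to the shoulder. It faces the gearbox's own +x only roughly, anywhere within 46 degrees either side: not measured, but seen from above. Off it the tab rides on this top, the sprocket's underside 16 mm above the shoulder
- plain_sprocket: a smaller plain sprocket without tab, not to be used: disc 68 mm across, boss 40 mm in diameter, 26 mm tall over all, 18 mm bore. Origin: centre of the underside. It and the keyed sprocket swap places at random
- wrench: a spanner 190 mm long lying on the bench, bystander; origin at its middle
- oil_bottle: a red plastic bottle, 64 mm in diameter, 170 mm tall, standing, bystander; origin at the centre of its foot
- socket_a: a steel wrench socket 26 mm in diameter and 34 mm tall, standing, bystander; origin at the centre of its foot
- socket_b: a steel wrench socket 32 mm in diameter and 36 mm tall, standing, bystander; origin at the centre of its foot
- bolt_tin: a steel bowl 90 mm across and 35 mm high, bystander; origin at the centre of its foot
- screwdriver: a screwdriver 200 mm long lying on the bench, bystander; origin at its middle
- hammer: a hammer 260 mm long lying on the bench, bystander; origin at its middle
There are look-alikes about, which are no part of the job. Leave any turquoise or yellow look-alike of the sprocket alone.

How it is judged:
By the outcome, as a careful person would: the job done as asked, in the order asked, and still so for the second after the job is handed in, with the robot touching nothing.
It also fails if it takes over 72 s, if anything falls off the work surface, if the arm or the gripper's body presses on something with over 40 N, if the wrist force passes 120 N, or if a joint passes its speed limit or range.

## Robot

A 6-joint arm with a two-finger parallel gripper is mounted at the origin on the work surface. World frame = base frame: x ahead of the robot, y to its left, z up, the work surface at z = 0. Lengths are in m, angles in degrees, forces in N, time in s.
With the tool pointing down it reaches from about 0.4 to 0.825 m from the base axis. Payload 7 kg.
Tool frame: the origin (TCP) lies between the finger pads; the fingertips stand 22 mm ahead of it and the grasp point (between the pads) lies 3 mm ahead of it; z points along the fingers, y is the line along which they close (so a half turn about z gives the same grasp; the last joint's range is limited). The gripper opens to 88 mm and grips with 3 to 60 N. Pads are 19 mm wide; open, the fingers measure 130 mm over their backs; the gripper's body (78 mm by 193 mm) begins 47 mm behind the grasp point.
Start: joints at [-51.847, 20.546, 0.682, 0, -70.136, -16.507], TCP at [0.249, -0.627, 0.249] pointing down, gripper open.
Joint ranges: [-176.03, 176.03], [-82.01, 121.73], [-58.28, 71.71], [-173.87, 95.51], [-174.79, -0.11], [-173.66, 173.66]. Speed limits (degrees/s): [136.94, 136.94, 172.46, 180, 180, 180].

## Interface

Orientations are given as [roll, pitch, yaw] about the fixed x, y, z axes, in that order (R = Rz(yaw) Ry(pitch) Rx(roll)).
In Python, from plant import ctrl gives the robot as it stands.
- The arm moves only by the tool apply_moves, never from a script. Its argument "targets" is a list of rows, each an object with "travel": the shift along the tool's x, y, z in mm, a list of three; "roll": the turn about the tool's z in degrees; "jaw": the finger opening in mm, from 0 to 87.6. In form: [{"travel": [tx, ty, tz], "roll": roll, "jaw": jaw}, ...]. A call has 1 to 10 rows; each row shifts and turns the commanded pose from where the row before left it, along the tool's axes as they then stand; what a row does not reach is not made up. A row lasts 1/10 s, in which the tool goes at most 50 mm and 8.59 degrees, less where a joint would pass 70% of its speed; a pose out of reach is approached as far as the arm can. A call with a gripper value outside its range is refused whole. The fingers move at their own pace and stop on an object; the grip force is fixed at half the most. Time passes only in rows, so rows that do not move let the fingers close. It gives the time, the measured TCP pose, the force, the opening and the grip force at its end, in the units of the state.
- ctrl.get_obs(): the state, without advancing time (a new reading comes with each control period).
- ctrl.snapshot(name): name is "side" or "top"; returns the picture (480x640x3 uint8, red, green, blue); there is no depth.
- ctrl.calibration(name): a dict with "K" (3x3 intrinsics, pixels), "dist_coeffs" ([k1, k2, p1, p2, k3] as OpenCV has them; the pictures are not rectified), "extrinsics" (4x4, takes a point from camera to world coordinates). Camera axes: x right, y down, z forward; pixel columns grow to the right and rows downward; lengths in m; the calibration is good to about 2 mm. A picture is of the moment at which its call begins. calibration takes no time and is no camera call.
- ctrl.close_job(): hands the job in; it is judged then, once.
The state is a dict: "clock": time; "joint_pos": joint angles; "qvel": joint speeds; "tau": joint torques, N m; "tool_pos": TCP position; "orientation": TCP orientation; "force": force on the tool from outside, world axes, zero at the start; "moment": the same for the moment, N m; "opening": finger opening in m; "gripper_force": force on a finger pad.
Only numpy, scipy, OpenCV 4.12 (cv2) and the standard library are available. Lean on these libraries where they do the work, as an engineer would, in place of code of your own. Each camera call takes 0.05 s, during which the arm holds its last target. There are 200 camera calls.

## Working session

There is one attempt and no reset: what is moved stays moved. The work goes in short steps, Python scripts to look and compute and a tool call to move; the robot and the scene stay as the last step left them, time stands still between calls to the robot, and variables do not carry over. Pictures are saved under pics/ and viewed, at most 10 in all, crops included, and the job is handed in when it is done.

Besides the shell and the picture viewer there is one more tool, called after "Request:" by a JSON object that holds its "api" and its "payload". apply_moves: Moves the arm, as the interface text tells. Its arguments: {"type":"object","properties":{"targets":{"type":"array","items":{"type":"object","properties":{"travel":{"type":"array","items":{"type":"number"}},"roll":{"type":"number"},"jaw":{"type":"number"}}}}},"required":["targets"]}

```bash
mkdir -p pics; ls
python3 - <<'E'
from plant import ctrl
import cv2,numpy as np
for n in("top","side"):
    cv2.imwrite(f"pics/{n}0.png",ctrl.snapshot(n)[:,:,::-1]); c=ctrl.calibration(n); print(n,np.round(c["K"],1).tolist(),c["dist_coeffs"],np.round(c["extrinsics"],3).tolist())
print(ctrl.get_obs())
E
```

```text
pics
top [[451.8, 0.0, 317.5], [0.0, 451.8, 231.0], [0.0, 0.0, 1.0]] [-0.02311695  0.          0.          0.          0.        ] [[-0.026, -0.994, 0.107, 0.444], [-1.0, 0.027, 0.008, 0.046], [-0.011, -0.107, -0.994, 1.063], [0.0, 0.0, 0.0, 1.0]]
side [[437.4, 0.0, 320.8], [0.0, 437.4, 237.7], [0.0, 0.0, 1.0]] [-0.11010917  0.          0.          0.          0.        ] [[-0.989, -0.09, 0.12, 0.421], [-0.15, 0.533, -0.833, 0.99], [0.011, -0.841, -0.54, 0.726], [0.0, 0.0, 0.0, 1.0]]
{'clock': 0.1, 'joint_pos': array([-5.18459118e+01,  2.05886355e+01,  6.39168160e-01, -1.63793502e-02,
       -7.01371713e+01, -1.65067638e+01]), 'qvel': array([ 0.09211174, -0.04481262,  0.05600203,  0.11582649, -0.02658763,
       -0.06166197]), 'tau': array([-2.69089411e-03, -5.84163451e+01,  2.93751258e+01,  7.01545089e+00,
        1.02048274e-02, -4.81422228e-05]), 'tool_pos': array([ 0.2488199 , -0.62702789,  0.24770701]), 'orientation': array([ 1.79912557e+02, -9.85478676e-03, -1.58358245e+02]), 'force': array([ 0.0686129 , -0.69424007,  0.67267941]), 'moment': array([-0.00339463,  0.00591336, -0.0543936 ]), 'gripper_force': 0.0, 'opening': 0.0874586277534701}
```

View pics/top0.png

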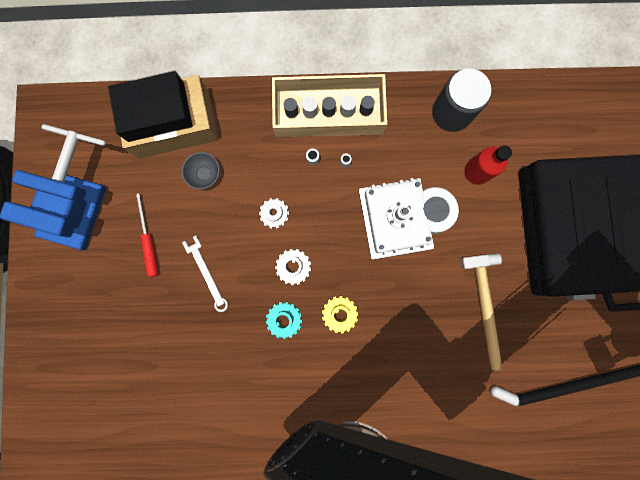

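View pics/side0.png

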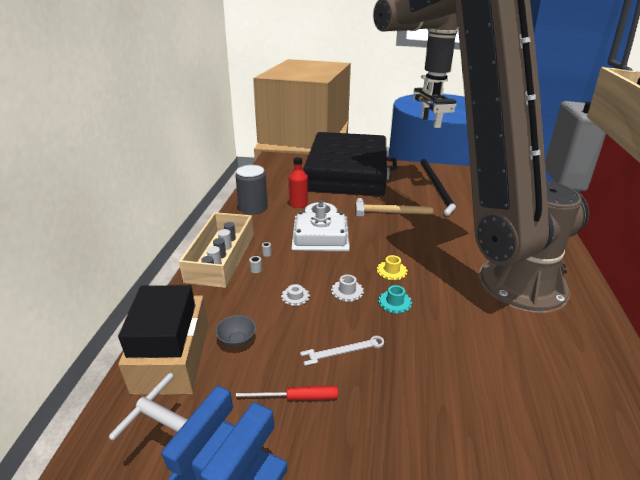

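Candidates in the top view:
- Steel with a tall boss at (293,267): larger, so this should be the keyed sprocket.
- Steel, smaller and lower at (273,212): the plain sprocket.
- Turquoise at (284,320) and yellow at (340,315): look-alikes, leave alone.

I'll check the choice and the shaft in close crops.

```bash
cat > h.py <<'E'
from plant import ctrl
import cv2,numpy as np
def px2w(cam,uv,z):
    c=ctrl.calibration(cam);E=np.array(c["extrinsics"])
    p=cv2.undistortPoints(np.array(uv,float).reshape(-1,1,2),np.array(c["K"]),np.array(c["dist_coeffs"]))[:,0]
    d=np.c_[p,np.ones(len(p))]@E[:3,:3].T; z=np.broadcast_to(z,len(p))
    return E[:3,3]+d*((z-E[2,3])/d[:,2])[:,None]
def w2px(cam,P):
    c=ctrl.calibration(cam);M=np.linalg.inv(np.array(c["extrinsics"]))
    return cv2.projectPoints(np.array(P,float).reshape(-1,3),cv2.Rodrigues(M[:3,:3])[0],M[:3,3],np.array(c["K"]),np.array(c["dist_coeffs"]))[0][:,0]
def crop(im,x,y,w,h,s): return cv2.resize(im[y:y+h,x:x+w],None,fx=s,fy=s,interpolation=cv2.INTER_CUBIC)
E
python3 - <<'E'
from h import *
t=cv2.imread("pics/top0.png");s=cv2.imread("pics/side0.png")
a=np.hstack([crop(t,270,245,40,40,10),crop(t,383,192,40,40,10)])
cv2.imwrite("pics/c1.png",a)
b=np.hstack([crop(s,325,265,50,50,8),crop(s,295,190,50,50,8)])
cv2.imwrite("pics/c2.png",b)
E
```

```text
(no output)
```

View pics/c1.png

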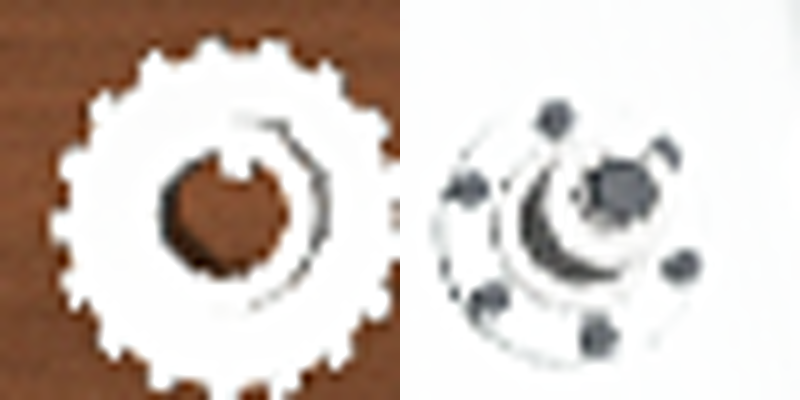

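View pics/c2.png

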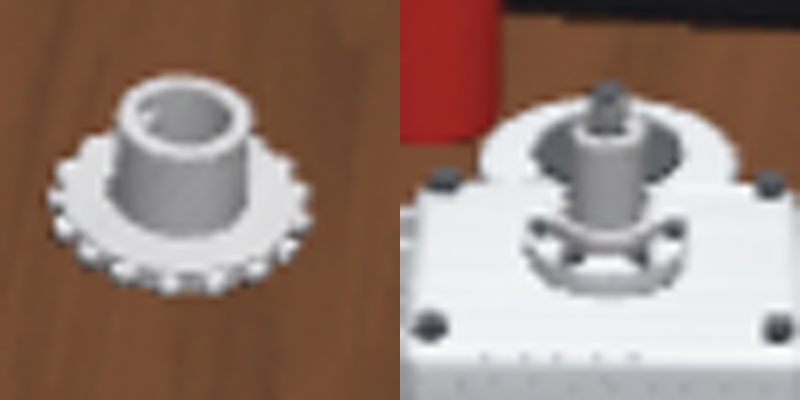

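The side crop shows the sprocket at left: tall boss, steel, tab in the bore, so it is the keyed one. The tab is near the image top at about (293.4,261.4). The dark spot by the shaft at about (449,207) on the gearbox could be a bolt or the keyway. A contrast stretch should tell.

Run:
```python
from h import *
t=cv2.imread("pics/top0.png")
# rough gearbox axis, fit by shaft tip and sprocket disc
print(px2w("top",[[383+62/1-.5-0+0-0,0]],.1265)[:0])
g=px2w("top",[[383+61.9/10*10/10-.45+0*1+ (620-400)/10-6.19, 192+19-.45]],.1265)[0]; print("shaft from tip",g)
m=cv2.inRange(t,(150,150,150),(255,255,255))[245:290,268:318]
ys,xs=np.nonzero(m); c,_=cv2.minEnclosingCircle(np.c_[xs,ys].astype(np.float32)); c=np.array(c)+[268,245]; M=np.array([xs.mean()+268,ys.mean()+245]); print(c,_,M)
print("disc",px2w("top",[c],.008))
print("tab",px2w("top",[[293.3,261.3]],.036))
# 4-bolt: stretched view
k=crop(t,391,200,24,24,25).astype(float).max(2)
k=np.clip((k-150)/(255-150),0,1)**4*255
j=crop(t,282,254,24,24,25)
cv2.imwrite("pics/c3.png",cv2.resize(k.astype(np.uint8),(600,600)))
print(t[202:218,396:412].max(2))
```

```text
[]
shaft from tip [ 0.58321413 -0.12977126  0.1265    ]
[292.80769157 266.5       ] 18.254140853881836 [292.65640394 266.49507389]
disc [[0.47620106 0.11415565 0.008     ]]
tab [[0.48709835 0.11098112 0.036     ]]
[[255 183 143 155 254 255 254 253 253 251 253 254 253 254 254 253]
 [234 101 112 117 202 255 254 253 253 250 253 253 254 254 254 254]
 [187  83 111 120 223 255 254 254 253 254 253 253 255 253 255 254]
 [244 178 111 184 245 255 252 253 254 254 254 255 238 207 255 255]
 [247 250 214 242 242 251 248 247 255 255 255 246 137 107 198 255]
 [230 253 231 249 250 249 254 197 225 245 250 187 222 147 122 243]
 [251 221 195 251 250 229 221 101  91  89 116 185 255 230 141 255]
 [235 112 246 252 255 141  50 108 115 122 117 112 243 252 235 255]
 [134 132 255 253 225 159  67 129 122 120 115 114 156 255 254 255]
 [ 66 163 255 251 111 186  56 122 124 121 120 119 112 255 253 255]
 [ 79 195 255 250 206 162  74 100 117 124 121 103 178 252 251 254]
 [ 81 156 255 252 253 126 154 145 103  91 142 126 242 249 252 254]
 [ 80  95 246 253 252 229 192 159 150 137 233 227 251 247 255 254]
 [ 84  90 165 255 252 250 229 213 233 235 252 250 247 250 255 255]
 [ 86  86  87 241 248 252 252 250 250 249 248 248 248 255 254 246]
 [ 76  91  80 120 191 235 249 252 249 241 239 237 251 239 181 105]]
```

View pics/c3.png

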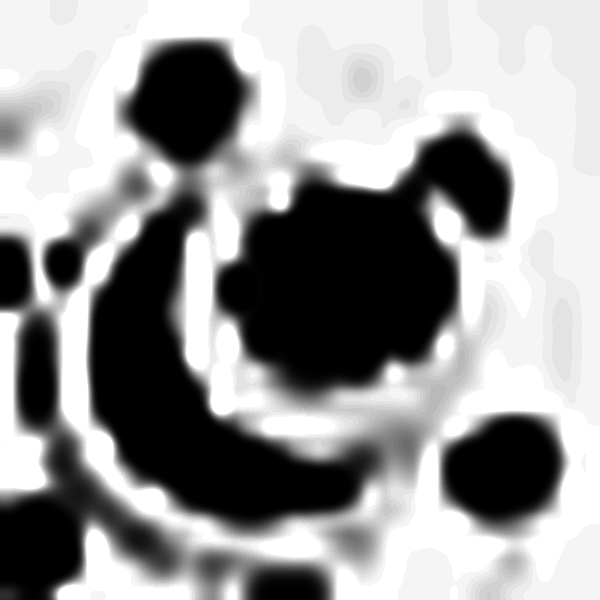

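Run:
```python
from h import *
t=cv2.imread("pics/top0.png");s=cv2.imread("pics/side0.png")
a=np.linspace(0,2*np.pi,200)
from scipy.ndimage import center_of_mass
C=np.array([.583,-.130])
def pan(im,cam,x,y,w,S,C,draw):
    k=cv2.resize(im[y:y+w,x:x+w],None,fx=S,fy=S,interpolation=cv2.INTER_CUBIC)
    if draw:
        for r,z,col in((.014,.110,(0,0,255)),(.008,.1265,(255,0,0)),(.008,.110,(0,160,0)),(.019,.074,(255,0,255))):
            p=w2px(cam,np.c_[C[0]+r*np.cos(a),C[1]+r*np.sin(a),0*a+z]); cv2.polylines(k,[np.int32((p-[x,y]+.5)*S)],1,col,1)
        for d in range(-60,61,30):
            p=w2px(cam,[[C[0]+r*np.cos(np.radians(d)),C[1]+r*np.sin(np.radians(d)),.11] for r in(.014,.018)]); cv2.polylines(k,[np.int32((p-[x,y]+.5)*S)],0,(0,0,0),2)
    return k
T=[pan(t,"top",393,200,20,20,C,d) for d in(0,1)]; S=[pan(s,"side",308,195,26,15,C,d) for d in(0,1)]
S=[cv2.resize(q,(400,200*2)) for q in S]
o=np.vstack([np.hstack(T),np.hstack(S)]); cv2.imwrite("pics/c4.png",cv2.resize(o,(600,600)))
```

```text
(no output)
```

View pics/c4.png

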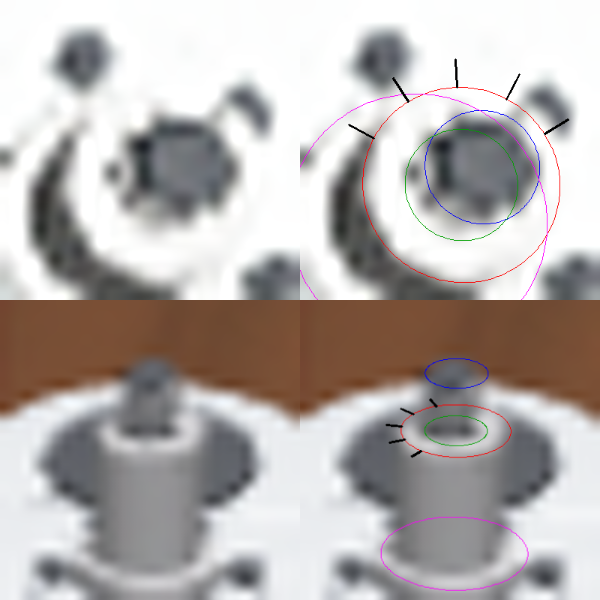

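Run:
```python
from h import *
t=cv2.imread("pics/top0.png")
P=lambda uv,z:np.round(px2w("top",[uv],z)[0][:2]*1000,1)
print("disc",P([292.8,266.5],.008),"bore",P([292.,266.],.04))
for r in (.036,.028):print("tab",P([293.2,261.2],r))
for z in(.06,.064,.068):print("bolts",z,P([400.1,214.15],z))
m=t[204:218,399:412].max(2)<170;ys,xs=np.nonzero(m&(np.arange(13)<10)[None,:]);print("tip",P([xs.mean()+399,ys.mean()+204],.1265))
m=cv2.inRange(t,(170,170,170),(255,255,255))[:,360:436]; print("box",cv2.minAreaRect(cv2.findNonZero(m[170:262,:60])))
# side view checks
Q=lambda uv,z:np.round(px2w("side",[uv],z)[0][:2]*1000,1)
print("side spr top",Q([325+185/8-.45,265+117/8-.45],.04),"side shaft tip",Q([295+(609-400)/8-.45,190+90/8-.45],.1265),"seat ring",Q([295+(606-400)/8-.45,190+130/8-.45],.11))
```

```text
disc [476.2 114.2] bore [476.4 113.9]
tab [487.3 111.2]
tab [487.7 111.7]
bolts 0.06 [ 585.2 -131.9]
bolts 0.064 [ 584.7 -131.2]
bolts 0.068 [ 584.1 -130.5]
tip [ 582.7 -128.7]
box ((34.86156463623047, 48.02472686767578), (73.12890625, 61.59703826904297), 79.87532806396484)
side spr top [476.9 114.5] side shaft tip [ 584.2 -130.1] seat ring [ 585.1 -129.8]
```

Request:
{"api": "apply_moves", "payload": {"targets": [{"travel": [-12, 15, 0], "roll": 0, "jaw": 87.6}, {"travel": [-27, 33.6, 0], "roll": 0, "jaw": 87.6}, {"travel": [-27, 33.6, 0], "roll": 0, "jaw": 87.6}, {"travel": [-27, 33.6, 0], "roll": 0, "jaw": 87.6}, {"travel": [-27, 33.6, 0], "roll": 0, "jaw": 87.6}, {"travel": [-27, 33.6, 0], "roll": 0, "jaw": 87.6}, {"travel": [-27, 33.6, 0], "roll": 0, "jaw": 87.6}, {"travel": [-27, 33.6, 0], "roll": 0, "jaw": 87.6}, {"travel": [-27, 33.6, 0], "roll": 0, "jaw": 87.6}, {"travel": [-27, 33.6, 0], "roll": 0, "jaw": 87.6}]}}

```text
clock: 1.1
tool_pos: [0.3688, -0.2366, 0.2485]
orientation: [180.0, 0.0, -158.4]
force: [0.7, 0.5, 0.1]
opening: 0.0876
gripper_force: 0.0
```

Request:
{"api": "apply_moves", "payload": {"targets": [{"travel": [-27, 33.6, 0], "roll": 0, "jaw": 87.6}, {"travel": [-27, 33.6, 0], "roll": 0, "jaw": 87.6}, {"travel": [-27, 33.6, 10], "roll": 0, "jaw": 87.6}, {"travel": [-27, 33.6, 10], "roll": 0, "jaw": 87.6}, {"travel": [-27, 33.6, 20], "roll": 0, "jaw": 87.6}, {"travel": [-27, 33.6, 20], "roll": 0, "jaw": 87.6}, {"travel": [-27, 33.6, 20], "roll": 0, "jaw": 87.6}, {"travel": [-27, 33.6, 20], "roll": 0, "jaw": 87.6}, {"travel": [-14, 18.7, 20], "roll": 0, "jaw": 87.6}, {"travel": [0, 0, 0], "roll": 0, "jaw": 87.6}]}}

```text
clock: 2.1
tool_pos: [0.476, 0.1156, 0.1257]
orientation: [-180.0, -0.3, -158.2]
force: [-1.0, -1.0, -0.1]
opening: 0.0875
gripper_force: 0.0
```

Request:
{"api": "apply_moves", "payload": {"targets": [{"travel": [0, 0, 15], "roll": 0, "jaw": 87.6}, {"travel": [0, 0, 20], "roll": 0, "jaw": 87.6}, {"travel": [0, 0, 15], "roll": 0, "jaw": 87.6}, {"travel": [0, 0, 0], "roll": 0, "jaw": 87.6}, {"travel": [0, 0, 0], "roll": 0, "jaw": 87.6}]}}

```text
clock: 2.6
tool_pos: [0.4767, 0.1134, 0.079]
orientation: [-180.0, -0.0, -158.4]
force: [0.2, 0.4, -0.2]
opening: 0.0878
gripper_force: 0.0
```

Run:
```python
from h import *
print(ctrl.get_obs())
a=crop(ctrl.snapshot("side")[:,:,::-1],295,220,100,100,6); cv2.imwrite("pics/g1.png",a)
```

```text
{'clock': 2.6, 'joint_pos': array([ 3.64311897e+01,  1.38872780e+01, -3.47220058e+01,  1.56933081e-02,
       -4.14128991e+01, -1.04806884e+02]), 'qvel': array([ 0.16781456, -0.86504699,  0.81344183,  0.11076919,  0.02121967,
       -0.04932719]), 'tau': array([-2.29363953e-02, -3.91853392e+01,  1.98449510e+01,  4.70156997e+00,
       -4.64854063e-02,  3.90923975e-03]), 'tool_pos': array([0.47665735, 0.11335459, 0.07900771]), 'orientation': array([-1.79984299e+02, -1.87954538e-02, -1.58363925e+02]), 'force': array([ 0.23257779,  0.38642786, -0.21529302]), 'moment': array([-0.02043535, -0.01328821,  0.0453935 ]), 'gripper_force': 0.0, 'opening': 0.0877965926428993}
```

View pics/g1.png

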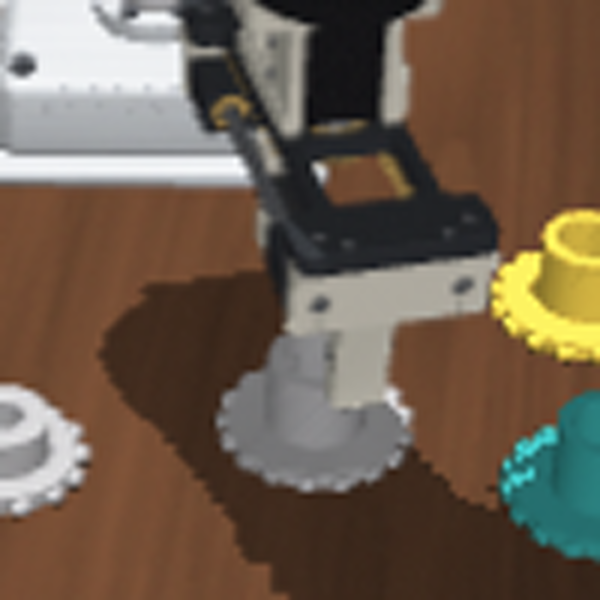

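Request:
{"api": "apply_moves", "payload": {"targets": [{"travel": [0, 0.7, 15], "roll": 0, "jaw": 87.6}, {"travel": [0, 0, 18], "roll": 0, "jaw": 87.6}, {"travel": [0, 0, 12], "roll": 0, "jaw": 87.6}, {"travel": [0, 0, 0], "roll": 0, "jaw": 87.6}, {"travel": [0, 0, 0], "roll": 0, "jaw": 60}, {"travel": [0, 0, 0], "roll": 0, "jaw": 30}, {"travel": [0, 0, 0], "roll": 0, "jaw": 30}, {"travel": [0, 0, 0], "roll": 0, "jaw": 30}, {"travel": [0, 0, 0], "roll": 0, "jaw": 30}, {"travel": [0, 0, 0], "roll": 0, "jaw": 30}]}}

```text
clock: 3.65
tool_pos: [0.4764, 0.1145, 0.0337]
orientation: [180.0, 0.0, -158.4]
force: [-0.8, -0.7, 0.4]
opening: 0.0444
gripper_force: 0.0
```

Request:
{"api": "apply_moves", "payload": {"targets": [{"travel": [0, 0, 0], "roll": 0, "jaw": 30}, {"travel": [0, 0, 0], "roll": 0, "jaw": 30}, {"travel": [0, 0, 0], "roll": 0, "jaw": 30}]}}

```text
clock: 3.95
tool_pos: [0.4764, 0.1144, 0.0336]
orientation: [-180.0, -0.0, -158.3]
force: [-1.3, 0.3, 3.5]
opening: 0.0416
gripper_force: 30.0
```

Request:
{"api": "apply_moves", "payload": {"targets": [{"travel": [0, 0, -10], "roll": 0, "jaw": 30}, {"travel": [0, 0, -30], "roll": 0, "jaw": 30}, {"travel": [0, 0, -40], "roll": 0, "jaw": 30}, {"travel": [0, 0, -40], "roll": 0, "jaw": 30}, {"travel": [0, -17, -26], "roll": 0, "jaw": 30}, {"travel": [-2, -40, 0], "roll": 0, "jaw": 30}, {"travel": [-2, -40, 0], "roll": 0, "jaw": 30}, {"travel": [-2, -40, 0], "roll": 0, "jaw": 30}, {"travel": [-2, -40, 0], "roll": 0, "jaw": 30}, {"travel": [-2, -40, 0], "roll": 0, "jaw": 30}]}}

```text
clock: 4.95
tool_pos: [0.5655, -0.0851, 0.1797]
orientation: [180.0, -0.0, -158.4]
force: [1.7, 1.2, -2.7]
opening: 0.0413
gripper_force: 30.0
```

Request:
{"api": "apply_moves", "payload": {"targets": [{"travel": [0, -30, 0], "roll": 0, "jaw": 30}, {"travel": [0, -20, 0], "roll": 0, "jaw": 30}, {"travel": [0, 0, 0], "roll": 7, "jaw": 30}, {"travel": [0, 0, 0], "roll": 7, "jaw": 30}, {"travel": [0, 0, 0], "roll": 7, "jaw": 30}, {"travel": [0, 0, 0], "roll": 7, "jaw": 30}, {"travel": [0, 0, 0], "roll": 0, "jaw": 30}, {"travel": [0, 0, 0], "roll": 0, "jaw": 30}, {"travel": [0, 0, 0], "roll": 0, "jaw": 30}]}}

```text
clock: 5.85
tool_pos: [0.5839, -0.13, 0.1795]
orientation: [180.0, -0.0, 173.8]
force: [-0.1, -0.3, -3.5]
opening: 0.0408
gripper_force: 30.0
```

Run:
```python
from h import *
o=ctrl.get_obs();print(o["tool_pos"],o["orientation"],o["force"],o["moment"],o["joint_pos"])
a=crop(ctrl.snapshot("side")[:,:,::-1],270,140,100,100,6)
b=crop(ctrl.snapshot("top")[:,:,::-1],360,170,100,100,6)
cv2.imwrite("pics/g2.png",cv2.resize(np.hstack([a,b]),(800,400)))
```

```text
[ 0.58394058 -0.13001006  0.17954976] [ 1.79996826e+02 -2.13412110e-02  1.73801522e+02] [-0.10875368 -0.30356111 -3.51045601] [-0.03652294 -0.04327505 -0.01584737] [ 6.14312271e+00  1.64423525e+01 -1.47610977e+01 -8.95570925e-03
 -5.88167198e+01 -1.02336963e+02]
```

View pics/g2.png

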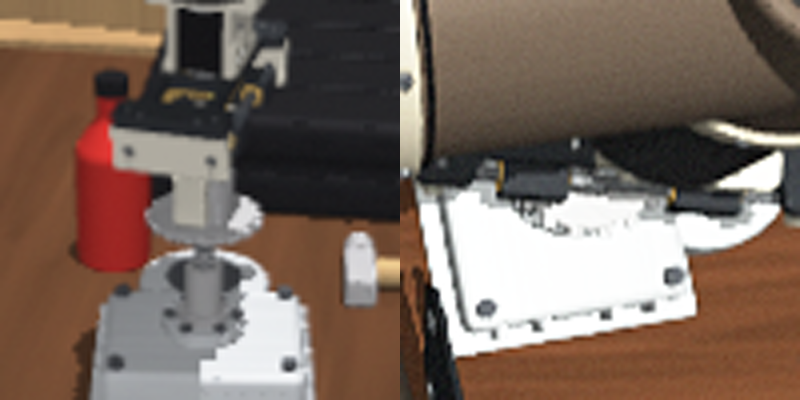

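Request:
{"api": "apply_moves", "payload": {"targets": [{"travel": [0, 0, 15], "roll": 0, "jaw": 30}, {"travel": [0, 0, 14], "roll": 0, "jaw": 30}, {"travel": [0, 0, 5], "roll": 0, "jaw": 30}, {"travel": [0, 0, 3], "roll": 0, "jaw": 30}, {"travel": [0, 0, 0], "roll": 0, "jaw": 30}]}}

```text
clock: 6.45
tool_pos: [0.5841, -0.1301, 0.1422]
orientation: [-180.0, -0.0, 173.7]
force: [0.8, 0.0, -3.2]
opening: 0.0415
gripper_force: 30.0
```

Request:
{"api": "apply_moves", "payload": {"targets": [{"travel": [0, 0, 2], "roll": 0, "jaw": 30}, {"travel": [0, 0, 2], "roll": 0, "jaw": 30}, {"travel": [0, 0, 0], "roll": 0, "jaw": 30}]}}

```text
clock: 6.75
tool_pos: [0.5841, -0.1301, 0.1386]
orientation: [180.0, 0.0, 173.6]
force: [0.3, 0.4, -3.7]
opening: 0.0413
gripper_force: 30.0
```

Request:
{"api": "apply_moves", "payload": {"targets": [{"travel": [0, 0, 1], "roll": 0, "jaw": 30}, {"travel": [0, 0, 1], "roll": 0, "jaw": 30}, {"travel": [0, 0, 0], "roll": 0, "jaw": 30}]}}

```text
clock: 7.05
tool_pos: [0.5841, -0.1301, 0.1365]
orientation: [-180.0, 0.0, 173.6]
force: [-1.0, -0.9, -3.5]
opening: 0.0412
gripper_force: 30.0
```

Request:
{"api": "apply_moves", "payload": {"targets": [{"travel": [0, 0, 1.5], "roll": 0, "jaw": 30}, {"travel": [0, 0, 1.5], "roll": 0, "jaw": 30}, {"travel": [0, 0, 0], "roll": 0, "jaw": 30}]}}

```text
clock: 7.35
tool_pos: [0.584, -0.1301, 0.1333]
orientation: [-180.0, -0.0, 173.6]
force: [-0.4, -1.4, -3.7]
opening: 0.0418
gripper_force: 30.0
```

Request:
{"api": "apply_moves", "payload": {"targets": [{"travel": [0, 0, 1.5], "roll": 0, "jaw": 30}, {"travel": [0, 0, 1.5], "roll": 0, "jaw": 30}, {"travel": [0, 0, 0], "roll": 0, "jaw": 30}]}}

```text
clock: 7.65
tool_pos: [0.5841, -0.1301, 0.1303]
orientation: [-180.0, -0.0, 173.6]
force: [0.2, -0.0, -3.7]
opening: 0.0414
gripper_force: 30.0
```

Request:
{"api": "apply_moves", "payload": {"targets": [{"travel": [0, 0, 1.5], "roll": 0, "jaw": 30}, {"travel": [0, 0, 1.5], "roll": 0, "jaw": 30}, {"travel": [0, 0, 0], "roll": 0, "jaw": 30}]}}

```text
clock: 7.95
tool_pos: [0.5841, -0.1301, 0.1273]
orientation: [-180.0, -0.0, 173.6]
force: [-0.0, -1.3, -4.5]
opening: 0.0416
gripper_force: 30.0
```

Request:
{"api": "apply_moves", "payload": {"targets": [{"travel": [0, 0, 1.5], "roll": 0, "jaw": 30}, {"travel": [0, 0, 1.2], "roll": 0, "jaw": 30}, {"travel": [0, 0, 0], "roll": 0, "jaw": 30}]}}

```text
clock: 8.25
tool_pos: [0.5841, -0.1301, 0.1246]
orientation: [-180.0, -0.0, 173.6]
force: [0.5, -2.2, -4.0]
opening: 0.0414
gripper_force: 30.0
```

Request:
{"api": "apply_moves", "payload": {"targets": [{"travel": [0, 0, 0.5], "roll": 0, "jaw": 30}, {"travel": [0, 0, 0.5], "roll": 0, "jaw": 30}, {"travel": [0, 0, 0], "roll": 0, "jaw": 30}]}}

```text
clock: 8.55
tool_pos: [0.5841, -0.1301, 0.1238]
orientation: [-180.0, -0.0, 173.6]
force: [-0.2, -2.6, -3.4]
opening: 0.0414
gripper_force: 30.0
```

Request:
{"api": "apply_moves", "payload": {"targets": [{"travel": [0, 0, 0.4], "roll": 0, "jaw": 30}, {"travel": [0, 0, 0.3], "roll": 0, "jaw": 30}, {"travel": [0, 0, 0], "roll": 0, "jaw": 30}]}}

```text
clock: 8.85
tool_pos: [0.5842, -0.1301, 0.1235]
orientation: [-180.0, 0.0, 173.7]
force: [-2.5, -1.9, 1.2]
opening: 0.0414
gripper_force: 30.0
```

Request:
{"api": "apply_moves", "payload": {"targets": [{"travel": [0, 0, 0.2], "roll": -2, "jaw": 30}, {"travel": [0, 0, 0], "roll": -2, "jaw": 30}, {"travel": [0, 0, 0], "roll": -2, "jaw": 30}, {"travel": [0, 0, 0], "roll": -2, "jaw": 30}, {"travel": [0, 0, 0], "roll": -2, "jaw": 30}]}}

```text
clock: 9.35
tool_pos: [0.5842, -0.1301, 0.1232]
orientation: [180.0, 0.0, -176.3]
force: [-0.8, -1.8, -0.4]
opening: 0.0415
gripper_force: 30.0
```

Run:
```python
from plant import ctrl
o=ctrl.get_obs();print(o["tool_pos"],o["orientation"],o["force"],o["moment"])
```

```text
[ 0.58418158 -0.13005757  0.12316812] [ 1.79997265e+02  1.50256806e-02 -1.76274421e+02] [-0.84739182 -1.77682342 -0.40560184] [-0.50531216  0.47196117 -0.0136935 ]
```

Request:
{"api": "apply_moves", "payload": {"targets": [{"travel": [0.2, -0.4, 0.3], "roll": 0, "jaw": 30}, {"travel": [0, 0, 0], "roll": 0, "jaw": 30}]}}

```text
clock: 9.55
tool_pos: [0.5843, -0.1303, 0.1229]
orientation: [180.0, 0.0, -176.4]
force: [-0.6, -0.0, 1.3]
opening: 0.0408
gripper_force: 30.0
```

Request:
{"api": "apply_moves", "payload": {"targets": [{"travel": [0, 0, 0], "roll": -2, "jaw": 30}, {"travel": [0, 0, 0], "roll": -2, "jaw": 30}, {"travel": [0, 0, 0], "roll": -2, "jaw": 30}, {"travel": [0, 0, 0], "roll": -2, "jaw": 30}]}}

```text
clock: 9.95
tool_pos: [0.584, -0.1302, 0.1223]
orientation: [180.0, 0.0, -168.3]
force: [-0.4, -0.5, -3.5]
opening: 0.041
gripper_force: 30.0
```

Request:
{"api": "apply_moves", "payload": {"targets": [{"travel": [0, 0, 0.5], "roll": 0, "jaw": 30}, {"travel": [0, 0, 0.5], "roll": 0, "jaw": 30}, {"travel": [0, 0, 0], "roll": 0, "jaw": 30}]}}

```text
clock: 10.25
tool_pos: [0.5839, -0.1304, 0.1213]
orientation: [180.0, -0.0, -168.4]
force: [0.3, -0.2, -2.5]
opening: 0.0412
gripper_force: 30.0
```

Request:
{"api": "apply_moves", "payload": {"targets": [{"travel": [0, 0, 0.5], "roll": -1, "jaw": 30}, {"travel": [0, 0, 0.5], "roll": -1, "jaw": 30}, {"travel": [0, 0, 0], "roll": 0, "jaw": 30}]}}

```text
clock: 10.55
tool_pos: [0.5839, -0.1305, 0.1206]
orientation: [180.0, -0.0, -166.3]
force: [0.8, -0.3, -3.4]
opening: 0.0411
gripper_force: 30.0
```

Run:
```python
from plant import ctrl
o=ctrl.get_obs();print(o["tool_pos"],o["orientation"],o["force"],o["moment"])
```

```text
[ 0.58392833 -0.13045717  0.12056602] [ 1.79996485e+02 -6.35602118e-03 -1.66307928e+02] [ 0.79036246 -0.3169161  -3.43961058] [ 0.04407257  0.08097811 -0.00258999]
```

Request:
{"api": "apply_moves", "payload": {"targets": [{"travel": [0, 0, 1], "roll": 0, "jaw": 30}, {"travel": [0, 0, 1], "roll": 0, "jaw": 30}, {"travel": [0, 0, 1], "roll": 0, "jaw": 30}, {"travel": [0, 0, 0], "roll": 0, "jaw": 30}]}}

```text
clock: 10.95
tool_pos: [0.5838, -0.1305, 0.1174]
orientation: [180.0, -0.0, -166.4]
force: [-0.7, -0.2, -4.0]
opening: 0.0412
gripper_force: 30.0
```

Request:
{"api": "apply_moves", "payload": {"targets": [{"travel": [0, 0, 1], "roll": 0, "jaw": 30}, {"travel": [0, 0, 1], "roll": 0, "jaw": 30}, {"travel": [0, 0, 1], "roll": 0, "jaw": 30}, {"travel": [0, 0, 0], "roll": 0, "jaw": 30}]}}

```text
clock: 11.35
tool_pos: [0.5839, -0.1305, 0.1145]
orientation: [180.0, -0.0, -166.4]
force: [0.8, 0.4, -3.7]
opening: 0.0415
gripper_force: 30.0
```

Request:
{"api": "apply_moves", "payload": {"targets": [{"travel": [0, 0, 1], "roll": 0, "jaw": 30}, {"travel": [0, 0, 1], "roll": 0, "jaw": 30}, {"travel": [0, 0, 1], "roll": 0, "jaw": 30}, {"travel": [0, 0, 0], "roll": 0, "jaw": 30}]}}

```text
clock: 11.75
tool_pos: [0.5839, -0.1305, 0.1114]
orientation: [180.0, -0.0, -166.4]
force: [-0.4, -0.2, -3.0]
opening: 0.0411
gripper_force: 30.0
```

Request:
{"api": "apply_moves", "payload": {"targets": [{"travel": [0, 0, 1], "roll": 0, "jaw": 30}, {"travel": [0, 0, 1], "roll": 0, "jaw": 30}, {"travel": [0, 0, 1], "roll": 0, "jaw": 30}, {"travel": [0, 0, 0], "roll": 0, "jaw": 30}]}}

```text
clock: 12.15
tool_pos: [0.5839, -0.1305, 0.1085]
orientation: [180.0, -0.0, -166.4]
force: [-0.5, 0.6, -4.5]
opening: 0.0411
gripper_force: 30.0
```

Request:
{"api": "apply_moves", "payload": {"targets": [{"travel": [0, 0, 0.5], "roll": 0, "jaw": 30}, {"travel": [0, 0, 0.4], "roll": 0, "jaw": 30}, {"travel": [0, 0, 0], "roll": 0, "jaw": 30}]}}

```text
clock: 12.45
tool_pos: [0.584, -0.1305, 0.1078]
orientation: [-180.0, 0.0, -166.4]
force: [-0.2, 0.1, -3.2]
opening: 0.0414
gripper_force: 30.0
```

Request:
{"api": "apply_moves", "payload": {"targets": [{"travel": [0, 0, 0.3], "roll": 0, "jaw": 30}, {"travel": [0, 0, 0.3], "roll": 0, "jaw": 30}, {"travel": [0, 0, 0], "roll": 0, "jaw": 30}]}}

```text
clock: 12.75
tool_pos: [0.5841, -0.1305, 0.1077]
orientation: [-180.0, 0.0, -166.3]
force: [-2.4, 1.4, 2.7]
opening: 0.0415
gripper_force: 30.0
```

Shoulder contact at the expected height, so I'll release and rise.

Request:
{"api": "apply_moves", "payload": {"targets": [{"travel": [0, 0, -0.3], "roll": 0, "jaw": 45}, {"travel": [0, 0, 0], "roll": 0, "jaw": 55}, {"travel": [0, 0, 0], "roll": 0, "jaw": 70}, {"travel": [0, 0, 0], "roll": 0, "jaw": 80}, {"travel": [0, 0, 0], "roll": 0, "jaw": 80}, {"travel": [0, 0, 0], "roll": 0, "jaw": 80}]}}

```text
clock: 13.35
tool_pos: [0.584, -0.1305, 0.1074]
orientation: [-180.0, -0.0, -166.4]
force: [0.3, -0.3, 0.9]
opening: 0.0776
gripper_force: 0.0
```

Request:
{"api": "apply_moves", "payload": {"targets": [{"travel": [0, 0, -5], "roll": 0, "jaw": 80}, {"travel": [0, 0, -20], "roll": 0, "jaw": 80}, {"travel": [0, 0, -40], "roll": 0, "jaw": 80}, {"travel": [0, 0, -40], "roll": 0, "jaw": 80}, {"travel": [20, 0, -20], "roll": 0, "jaw": 80}, {"travel": [40, 0, 0], "roll": 0, "jaw": 80}, {"travel": [40, 0, 0], "roll": 0, "jaw": 80}, {"travel": [40, 0, 0], "roll": 0, "jaw": 80}, {"travel": [20, 0, 0], "roll": 0, "jaw": 80}, {"travel": [0, 0, 0], "roll": 0, "jaw": 80}]}}

```text
clock: 14.35
tool_pos: [0.4261, -0.1687, 0.2334]
orientation: [180.0, 0.1, -166.4]
force: [0.1, -0.2, -0.6]
opening: 0.0801
gripper_force: 0.0
```

Run:
```python
from h import *
a=crop(ctrl.snapshot("side")[:,:,::-1],280,170,80,80,5)
t=ctrl.snapshot("top")[:,:,::-1]
b=crop(t,360,165,80,80,5)
cv2.imwrite("pics/f.png",np.hstack([a,b]))
```

```text
(no output)
```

View pics/f.png

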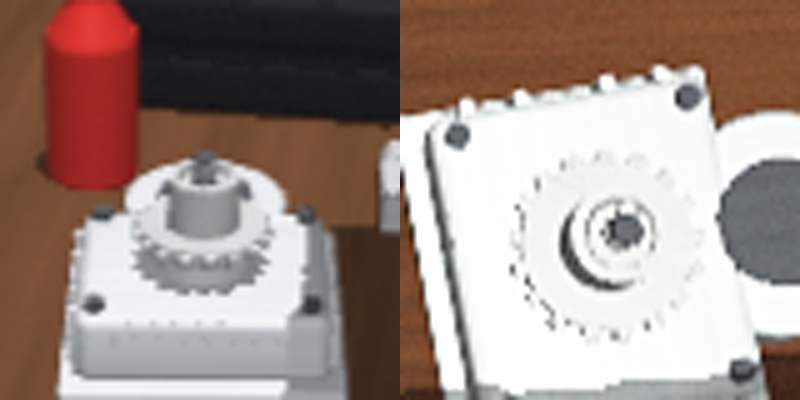

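The picture shows the sprocket level and low on the shoulder, with only the thread end standing out of the boss (side crop about (205,158)). The gripper is clear of it.

```bash
python3 -c "
from plant import ctrl
print(ctrl.close_job())"
```

```text
the job is handed in; nothing more can be done
None
```

The keyed sprocket is on the gearbox shaft with its tab in the keyway, fully home on the shoulder and released, and the job was handed in at about 14.5 s; vertical contact stayed at a few newtons, and nothing else was touched.

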